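Change over the fixings trays on a workshop bench

TASK

On the bench stands a low plywood chest with two sliding fixings trays. First push the red tray, which was left standing out, fully home; then hook a fingertip behind the green tray's lip and draw it smoothly out until it meets its stop, so that its fixings can be reached. Use only the fingertips, pinch and lift nothing, leave the red tray home, and leave the pencil block, mallet, tape measure and sanding block where they are.

Things in the scene. Friction and masses are not known exactly. Their poses are not given: they have to be found in the camera images.
- chest: Fixed plywood chest, 220 mm deep (x), 280 wide (y), 72 high. The origin is on the bench at the middle of its front edge; +x points into the chest, away from the opening. The two trays lie side by side under its roof, 66 mm left and right of the middle, either colour on either side; at home their lips stand 66 mm in front of the chest.
- green_lip: Green lip at the front of the green tray: upright plate 8 mm thick (x), 112 wide (y), 45 high. Origin: middle of its top edge, 55 mm above the bench. +x points level into the chest, z up; the tray slides out along -x.
- green_bay (a point): Point on the floor of the green tray's empty front bay, 30 mm behind (+x of) the lip's middle, 15 mm above the bench; moves with the tray. Bay: 102 mm wide between side walls 40 mm above the bench; from the lip's inner surface 62 mm free to the chest's front when home, more as it comes out. 84 mm behind the lip is a low divider (35 mm above the bench).
- green_face: Green front facing fixed to the outer side of the green lip, moving with it: plate 6 mm thick, 112 wide, 32 high. Origin: middle of its top edge, 44 mm above the bench, 7 mm in front (-x) of the lip's middle; its front surface is 3 mm further out. Axes as the lip's.
- green_tray (a joint): Travel of the green tray, m. Sliding friction is about 2 N plus slight damping; the tray stays where it is left. 0 is fully home (a stop), 0.12 m is fully out (a stop); grows as the tray comes out. At the start it is 0 to 0.02.
- red_lip: Red lip at the front of the red tray: upright plate 8 mm thick (x), 112 wide (y), 45 high. Origin: middle of its top edge, 55 mm above the bench. +x points level into the chest, z up; the tray slides out along -x.
- red_face: Red front facing fixed to the outer side of the red lip, moving with it: plate 6 mm thick, 112 wide, 32 high. Origin: middle of its top edge, 44 mm above the bench, 7 mm in front (-x) of the lip's middle; its front surface is 3 mm further out. Axes as the lip's.
- red_tray (a joint): Travel of the red tray, m. Sliding friction is about 2 N plus slight damping; the tray stays where it is left. 0 is fully home (a stop), 0.12 m is fully out (a stop); grows as the tray comes out. At the start it is 0.05 to 0.09.
- pencil_block: Loose wooden block 80 x 80 x 60 mm with pencils standing in it, 162 mm high in all, on the bench beyond the chest's left (+y) side. Origin under its centre. Bystander.
- mallet: Loose wooden mallet lying on the bench beyond the chest's right (-y) side: head 70 (x) x 110 (y) x 60 mm high, handle 26 mm thick, 180 mm long towards -x. Origin under the head's centre. Bystander.
- tape_measure: Loose yellow tape measure 65 x 60 x 34 mm lying on the chest's roof. Origin under its centre. Bystander.
- sanding_block: Loose cork sanding block 90 x 45 x 30 mm lying on the chest's roof. Origin under its centre. Bystander.

How it is judged:
By the outcome, as a careful person would: the job done as asked, in the order asked, and still so for the second after the job is handed in, with the robot touching nothing.
It also fails if it takes over 43 s, if anything falls off the work surface, if the arm or the gripper's body presses on something with over 40 N, if the wrist force passes 120 N, or if a joint passes its speed limit or range.

ROBOT

A 7-joint arm with a two-finger parallel gripper is mounted at the origin on the work surface. World frame = base frame: x ahead of the robot, y to its left, z up, the work surface at z = 0. Lengths are in m, angles in rad, forces in N, time in s.
With the tool pointing down it reaches from about 0.35 to 0.9 m from the base axis. Payload 8.1 kg.
Tool frame: the origin (TCP) lies at the very end of the fingers, on their centre line; the grasp point (between the pads) lies 19 mm behind it (arm.grip_depth is the distance from the TCP to the grasp point, in m); x points along the fingers, z is the direction in which the jaws open and shut, and the axes are right-handed (so a half turn about x gives the same grasp; the last joint's range is limited). The gripper opens to 92 mm and grips with 3 to 60 N. Pads are 19 mm wide; open, the fingers measure 130 mm over their backs; the gripper's body (75 mm by 190 mm) begins 47 mm behind the grasp point.
Start: joints at [-1.322, 0.434, 0.025, 1.573, -0.012, 1.134, -0.075], TCP at [0.215, 0.587, 0.201] pointing down, gripper open.
Joint ranges: [-2.62, 2.62], [-0.44, 2.09], [-1.27, 1.32], [0.08, 2.57], [-1.32, 4.46], [0.12, 2], [-2.74, 2.74]. Speed limits (rad/s): [2.22, 2.22, 3.01, 3.01, 3.14, 3.14, 3.14].

INTERFACE

Orientations are given as a rotation vector (axis times angle).
In Python, from cell import status, cams, arm gives the robot as it stands. The module is installed in compiled form; this text tells all that it offers.
- The arm moves only by the tool step_arm, never from a script. Its argument "rows" is a list of rows, each a list of 7 numbers: the gripper command: -1 is fully open, 1 is shut, values between are in proportion, then the shift along the tool's x, y, z as a fraction of full scale, then the turn, a rotation vector about the tool's x, y, z as a fraction of full scale. In form: [[grip, x, y, z, rx, ry, rz], ...]. A call has 1 to 12 rows; each row is the pose to reach, as a shift and turn from the pose commanded when the call began, along the tool's axes at that moment; what a row does not reach only later rows make up. Full scale, the value 1, is 80 cm for a shift and 60 degrees for a turn. A row lasts 1/12 s, in which the tool goes at most 41.7 mm and 7.16 degrees, less where a joint would pass 70% of its speed; a pose out of reach is approached as far as the arm can. A call with a number of a shift or a turn outside -1 to 1 is refused whole. A call with a gripper value outside its range is refused whole. The fingers move at their own pace and stop on an object; "newtons" is the grip in N (left out, the last holds). Time passes only in rows, so rows that repeat a pose let the fingers close. It gives the time, the measured TCP pose, the force and the opening at its end, in the units of the state.
- status.observe(): the state, without advancing time (a new reading comes with each control period).
- cams.get_image(name): name is "side" or "top" or "wrist"; returns a dict with "pixels" (420x560x3 uint8, red, green, blue), "range_z" (420x560 float32, m along the optical axis (not along the pixel's ray), 0 where there is no reading), "camera_matrix" (3x3 intrinsics, pixels), "eye" and "attitude" of the camera in the world; the wrist camera has in their place "tool_from_camera" (4x4, takes a point from camera to tool coordinates, whose origin is the TCP and whose axes are the tool frame's). Camera axes: x right, y down, z forward; pixel columns grow to the right and rows downward; lengths in m; the calibration is good to about 2 mm. The wrist camera is an equidistant fisheye: a pixel r from the principal point sees the ray r / f radians off the axis. A picture is of the moment at which its call begins: read the wrist's pose just before it.
- arm.sign_off(): hands the job in, once; it reports no verdict.
The state is a dict: "clock": time; "joints": joint angles; "dq": joint speeds; "joint_efforts": joint torques, N m; "position": TCP position; "ee_rot": TCP orientation; "force": force on the tool from outside, world axes, zero at the start; "ft_torque": the same for the moment, N m; "width": opening from 0.0 (shut) to 1.0 (fully open).
Only numpy, scipy, OpenCV 4.12 (cv2) and the standard library are available. Lean on these libraries where they do the work, as an engineer would, in place of code of your own. Each camera call takes 0.05 s, during which the arm holds its last target.

## Working session

There is one attempt and no reset: what is moved stays moved. The work goes in short steps, Python scripts to look and compute and a tool call to move; the robot and the scene stay as the last step left them, time stands still between calls to the robot, and variables do not carry over. Pictures are saved under pics/ and viewed, and the job is handed in when it is done.

Besides the shell and the picture viewer there is one more tool, called as name(argument=value, ...) on one line, values as JSON. step_arm: Moves the arm, as the interface text tells. Its arguments: {"type":"object","properties":{"rows":{"type":"array","items":{"type":"array","items":{"type":"number"}}},"newtons":{"type":"number"}},"required":["rows"]}

```bash
mkdir -p pics; cat > h.py <<'E'
from cell import status,cams,arm
import numpy as np,cv2
from scipy.spatial.transform import Rotation as R
def snap(n,f):
    im=cams.get_image(n); cv2.imwrite('pics/'+f,im['pixels'][:,:,::-1]); np.savez('pics/'+f+'.npz',**{k:np.array(v) for k,v in im.items()}); return im
def cloud(im):
    K=np.array(im['camera_matrix']);Z=im['range_z'];v,u=np.mgrid[:Z.shape[0],:Z.shape[1]]
    P=np.stack([(u-K[0,2])/K[0,0]*Z,(v-K[1,2])/K[1,1]*Z,Z],-1)
    A=np.array(im['attitude']); A=A if A.shape==(3,3) else R.from_rotvec(A.ravel()).as_matrix()
    W=P@A.T+np.array(im['eye']); W[Z<=0]=np.nan; return W
E
python3 - <<'E'
from h import *
s=status.observe();print(s)
print(R.from_rotvec(s['ee_rot']).as_matrix().round(3))
for n in('side','top'):
    im=snap(n,n+'0.png');print(n,im['eye'],np.array(im['attitude']))
E
```

```text
{'clock': 0.0, 'joints': array([-1.32159745,  0.43519967,  0.02498311,  1.57410588, -0.0115972 ,
        1.13396034, -0.07510929]), 'dq': array([-0.00100941,  0.00159993, -0.00061403, -0.000735  , -0.00124564,
        0.00124466,  0.00012983]), 'joint_efforts': array([-1.18351414e-03, -6.67831779e+01,  9.84234139e-01, -3.14480710e+01,
       -6.06541126e-02,  4.27555607e-02,  2.03461736e-04]), 'position': array([0.21524376, 0.58619064, 0.20065618]), 'ee_rot': array([-0.94717639,  1.35656561,  0.94553916]), 'force': array([-0.37125011, -0.74764751, -0.14816566]), 'ft_torque': array([ 0.00251356, -0.04096736,  0.00351603]), 'width': 1.0039084451433526}
[[-0.    -0.939  0.345]
 [-0.001  0.345  0.939]
 [-1.    -0.    -0.002]]
side [ 0.13653116 -0.9133367   0.68883211] [-2.05354204  0.51756685 -0.30658355]
top [6.05483973e-01 8.63216395e-04 9.94627513e-01] [-2.16824225  2.21059588 -0.08228464]
```

View pics/side0.png

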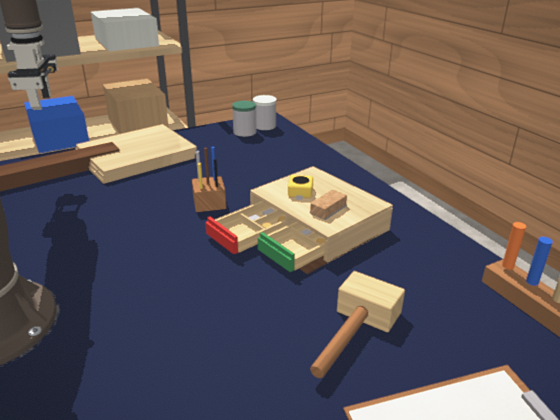

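View pics/top0.png

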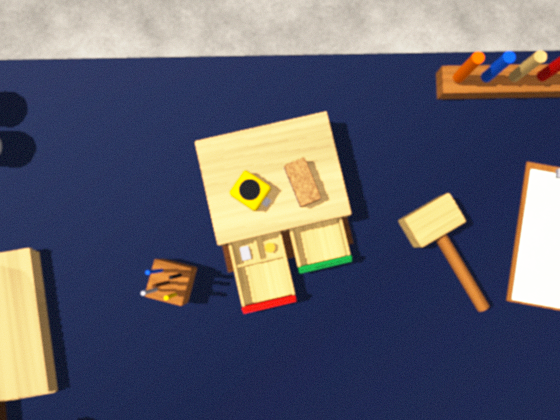

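The top view shows the red tray on the left (lip around pixel 270,303) and the green one on the right (around 325,264). The pencil block is at (172,283), and the mallet is to the right. Next I measure their positions.

```bash
cat > meas.py <<'E'
from h import *
import sys
def load(f): return dict(np.load('pics/'+f+'.npz'))
def meas(im,im2=None):
    W=cloud(im);p=im['pixels'].astype(int);hsv=cv2.cvtColor(im['pixels'],cv2.COLOR_RGB2HSV).astype(int)
    x,y,z=W[...,0],W[...,1],W[...,2]
    roof=(abs(z-.072)<.006)&(x>.4)&(x<.95)&(abs(y)<.35)
    n,l,st,_=cv2.connectedComponentsWithStats(roof.astype(np.uint8)); k=1+np.argmax(st[1:,4]); roof=l==k
    pts=W[roof][:,:2].astype(np.float32); r=cv2.minAreaRect(pts); 
    print('roof',r,np.median(z[roof]));print(cv2.boxPoints(r).round(4).tolist())
    for nm,m in(('red',(p[...,0]>130)&(p[...,1]<60)&(p[...,2]<70)),('green',(p[...,1]>90)&(p[...,0]<60)&(p[...,2]<110))):
        m=m&(x>.3)&(x<.7)&(abs(y)<.3)
        for a,b in((.03,.049),(.049,.062)):
            q=W[m&(z>a)&(z<b)]
            if len(q)>5:
                rr=cv2.minAreaRect(q[:,:2].astype(np.float32));print(nm,a,len(q),q.mean(0).round(4),rr)
    return W
if __name__=='__main__':
    im=load(sys.argv[1]);W=meas(im)
E
python3 meas.py top0.png
python3 - <<'E'
from h import *
im=dict(np.load('pics/top0.png.npz'));W=cloud(im)
for (u,v) in [(240,310),(295,300),(270,303),(300,269),(350,260),(325,264),(172,283),(195,290),(150,300),(225,290),(243,308),(322,245),(200,180)]: print(u,v,W[v,u].round(4))
E
```

```text
roof ((0.7580703496932983, 0.021858006715774536), (0.22058391571044922, 0.28016823530197144), 11.911458015441895) 0.07181230619066914
[[0.6212000250816345, 0.13619999587535858], [0.679099977016449, -0.1379999965429306], [0.8949000239372253, -0.09239999949932098], [0.8371000289916992, 0.18170000612735748]]
red 0.03 154 [0.495  0.0339 0.0438] ((0.4979822337627411, 0.03370094299316406), (0.01431177742779255, 0.11053520441055298), 11.969541549682617)
red 0.049 219 [0.5012 0.0345 0.0545] ((0.5010892748832703, 0.03500903770327568), (0.008311817422509193, 0.11148352175951004), 11.680649757385254)
green 0.03 142 [ 0.5742 -0.0852  0.0439] ((0.5740113854408264, -0.08455139398574829), (0.005629883613437414, 0.10983188450336456), 11.912299156188965)
green 0.049 168 [ 0.5801 -0.0817  0.0549] ((0.5806335806846619, -0.08275865018367767), (0.0070782313123345375, 0.1106969565153122), 12.083270072937012)
240 310 [ 0.4806  0.0974 -0.0023]
295 300 [ 0.5048 -0.0213  0.046 ]
270 303 [0.5007 0.0302 0.0551]
300 269 [ 0.5687 -0.0329  0.0525]
350 260 [ 0.5851 -0.1379  0.0448]
325 264 [ 0.578  -0.0848  0.0529]
172 283 [0.5457 0.2297 0.059 ]
195 290 [0.526  0.1938 0.0027]
150 300 [0.5063 0.2916 0.0007]
225 290 [0.5246 0.1291 0.0006]
243 308 [0.4917 0.0857 0.0552]
322 245 [ 0.6178 -0.0825  0.0186]
200 180 [ 0.7671  0.1825 -0.0034]
```

```bash
cat > go.py <<'E'
from h import *
import sys
# chest frame target cx cy z -> tool shift fraction
F=np.array([.65015,-.0009]);yaw=np.radians(11.92);ex=np.array([np.cos(yaw),np.sin(yaw)]);ey=np.array([-ex[1],ex[0]])
def tochest(p): d=np.array(p[:2])-F; return np.array([d@ex,d@ey,p[2]])
def plan(c,s=None):
    s=s or status.observe(); T=R.from_rotvec(s['ee_rot']); w=np.append(F+c[0]*ex+c[1]*ey,c[2])
    G=R.from_matrix(np.column_stack([[0,0,-1],np.cross([*ey,0],[0,0,-1]),[*ey,0]]))
    sh=T.inv().apply(w-s['position'])/.8; tu=(T.inv()*G).as_rotvec()/np.radians(60)
    print('chest now',tochest(s['position']).round(4),'f',s['force'].round(2),'t',round(s['clock'],2),'w',round(s['width'],2))
    print('shift',sh.round(4),'turn',tu.round(4),'world',w.round(3))
if __name__=='__main__': plan([float(a) for a in sys.argv[1:4]])
E
python3 go.py -.178 .066 .2
```

```text
chest now [-0.3042  0.6643  0.2007] f [-0.36  0.01  1.  ] t 0.1 w 1.0
shift [ 0.0018 -0.5309 -0.5499] turn [-5.347e-01 -1.300e-03 -2.000e-04] world [0.462 0.027 0.2  ]
```

step_arm(rows=[[1,0.0,-0.531,-0.55,-0.535,0,0],[1,0.0,-0.531,-0.55,-0.535,0,0],[1,0.0,-0.531,-0.55,-0.535,0,0],[1,0.0,-0.531,-0.55,-0.535,0,0],[1,0.0,-0.531,-0.55,-0.535,0,0],[1,0.0,-0.531,-0.55,-0.535,0,0],[1,0.0,-0.531,-0.55,-0.535,0,0],[1,0.0,-0.531,-0.55,-0.535,0,0],[1,0.0,-0.531,-0.55,-0.535,0,0],[1,0.0,-0.531,-0.55,-0.535,0,0],[1,0.0,-0.531,-0.55,-0.535,0,0],[1,0.0,-0.531,-0.55,-0.535,0,0]], newtons=10)

```text
clock: 1.1
position: [0.4176, 0.1273, 0.2015]
ee_rot: [-1.361, 1.103, 1.361]
force: [1.7, -0.0, 0.8]
width: 0.181
```

```bash
python3 go.py -.178 .066 .2
```

```text
chest now [-0.2011  0.1735  0.2015] f [ 1.71 -0.05  0.76] t 1.1 w 0.18
shift [ 0.0018 -0.0288 -0.1343] turn [0.0004 0.0002 0.0001] world [0.462 0.027 0.2  ]
```

step_arm(rows=[[1,0,-0.029,-0.134,0,0,0],[1,0,-0.029,-0.134,0,0,0],[1,0,-0.029,-0.134,0,0,0],[1,0,-0.029,-0.134,0,0,0],[1,0,-0.029,-0.134,0,0,0],[1,0,-0.029,-0.134,0,0,0]])

```text
clock: 1.6
position: [0.4618, 0.0298, 0.2012]
ee_rot: [-1.361, 1.104, 1.362]
force: [0.0, -0.1, 0.3]
width: 0.001
```

```bash
python3 - <<'E'
from h import *
snap('top','top1.png');snap('side','side1.png');snap('wrist','wrist1.png')
E
python3 go.py -.178 .066 .028;  python3 meas.py top1.png
```

```text
chest now [-0.1777  0.0697  0.2013] f [ 0.53 -0.81  0.77] t 1.75 w 0.0
shift [ 0.2167  0.0003 -0.0047] turn [ 0.0026  0.0004 -0.0003] world [0.462 0.027 0.028]
roof ((0.75816810131073, 0.021846190094947815), (0.2207726538181305, 0.280455082654953), 11.901309967041016) 0.07179936625002892
[[0.6212000250816345, 0.1362999975681305], [0.679099977016449, -0.13809999823570251], [0.8950999975204468, -0.09260000288486481], [0.8373000025749207, 0.1817999929189682]]
red 0.03 151 [0.4947 0.0344 0.0438] ((0.4980789124965668, 0.03369597718119621), (0.014535651542246342, 0.11045467853546143), 12.159968376159668)
red 0.049 218 [0.5012 0.0344 0.0544] ((0.5009255409240723, 0.03481796383857727), (0.008267296478152275, 0.11118972301483154), 11.913769721984863)
green 0.03 142 [ 0.5741 -0.0851  0.0436] ((0.5740407109260559, -0.08471006155014038), (0.00565820187330246, 0.11004272848367691), 12.050607681274414)
green 0.049 171 [ 0.5801 -0.0815  0.0547] ((0.5799038410186768, -0.08280628174543381), (0.007524990942329168, 0.1104816421866417), 11.304268836975098)
```

View pics/side1.png

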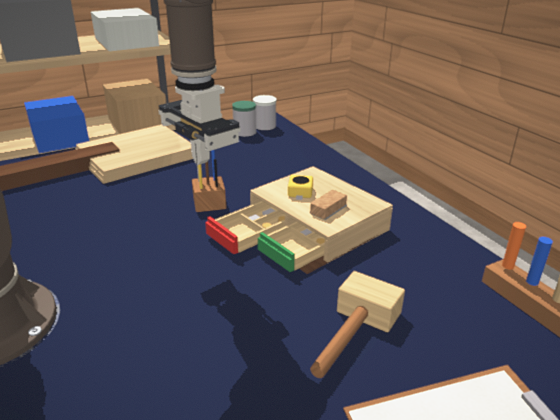

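View pics/wrist1.png

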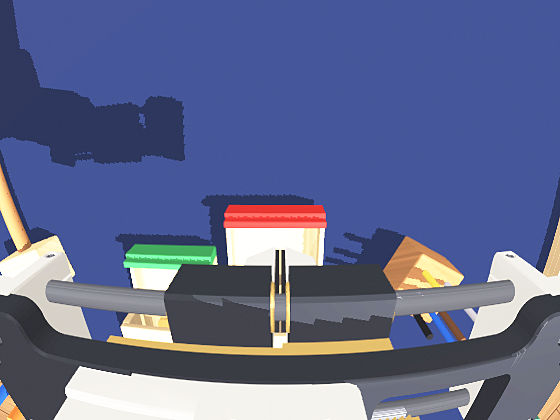

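step_arm(rows=[[1,0.05,0,-0.0045,0,0,0],[1,0.1,0,-0.0045,0,0,0],[1,0.15,0,-0.0045,0,0,0],[1,0.19,0,-0.0045,0,0,0],[1,0.215,0,-0.0045,0,0,0],[1,0.215,0,-0.0045,0,0,0],[1,0.215,0,-0.0045,0,0,0]])

```text
clock: 2.33
position: [0.4622, 0.0264, 0.0291]
ee_rot: [-1.361, 1.104, 1.364]
force: [-0.2, 0.5, 0.4]
width: 0.006
```

```bash
python3 go.py -.148 .066 .028;python3 go.py -.085 .066 .028
```

```text
chest now [-0.1782  0.0655  0.0291] f [-0.23  0.49  0.43] t 2.33 w 0.01
shift [ 0.0013 -0.0378  0.0006] turn [ 0.0015  0.0002 -0.0022] world [0.492 0.033 0.028]
chest now [-0.1782  0.0655  0.0291] f [-0.23  0.49  0.43] t 2.33 w 0.01
shift [ 0.0011 -0.1166  0.0004] turn [ 0.0015  0.0002 -0.0022] world [0.553 0.046 0.028]
```

The wrist view shows the shut fingers at about (280,290), lined up with the red lip at (275,215). In the side view the gripper is clear of the pencils. I'll start the push.

step_arm(rows=[[1,0,-0.006,0,0,0,0],[1,0,-0.012,0,0,0,0],[1,0,-0.018,0,0,0,0],[1,0,-0.024,0,0,0,0],[1,0,-0.03,0,0,0,0],[1,0,-0.036,0,0,0,0],[1,0,-0.042,0,0,0,0],[1,0,-0.048,0,0,0,0],[1,0,-0.054,0,0,0,0],[1,0,-0.06,0,0,0,0],[1,0,-0.066,0,0,0,0],[1,0,-0.072,0,0,0,0]])

```text
clock: 3.33
position: [0.5198, 0.0378, 0.0298]
ee_rot: [-1.361, 1.103, 1.361]
force: [-2.3, 0.9, 7.9]
width: 0.007
```

```bash
python3 go.py -.085 .066 .028;python3 - <<'E'
from h import *
snap('top','top2.png')
E
python3 meas.py top2.png
```

```text
chest now [-0.1195  0.0648  0.0298] f [-2.34  0.94  7.9 ] t 3.33 w 0.01
shift [ 0.0023 -0.0431  0.0015] turn [0.0002 0.0002 0.    ] world [0.553 0.046 0.028]
roof ((0.7584097981452942, 0.02174118161201477), (0.22105605900287628, 0.28035902976989746), 11.975775718688965) 0.07179760422529369
[[0.6212000250816345, 0.13590000569820404], [0.6794000267982483, -0.13830000162124634], [0.8956000208854675, -0.0925000011920929], [0.8374000191688538, 0.1817999929189682]]
green 0.03 114 [ 0.5765 -0.096   0.0438] ((0.5764265656471252, -0.09606519341468811), (0.0055376943200826645, 0.0867035910487175), 11.876214027404785)
green 0.049 154 [ 0.5812 -0.0859  0.0549] ((0.5804583430290222, -0.08269849419593811), (0.00709613598883152, 0.11037464439868927), 11.121072769165039)
```

```bash
python3 - <<'E'
from h import *
snap('wrist','wrist2.png');im=snap('side','side2.png')
cv2.imwrite('pics/side2c.png',cv2.resize(im['pixels'][170:300,150:350,::-1],None,fx=4,fy=4))
print(status.observe()['force'])
E
```

```text
[2.19341314 0.23950879 3.42110014]
```

View pics/wrist2.png

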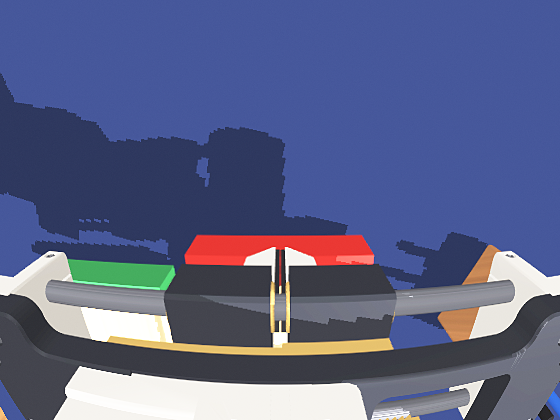

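View pics/side2c.png

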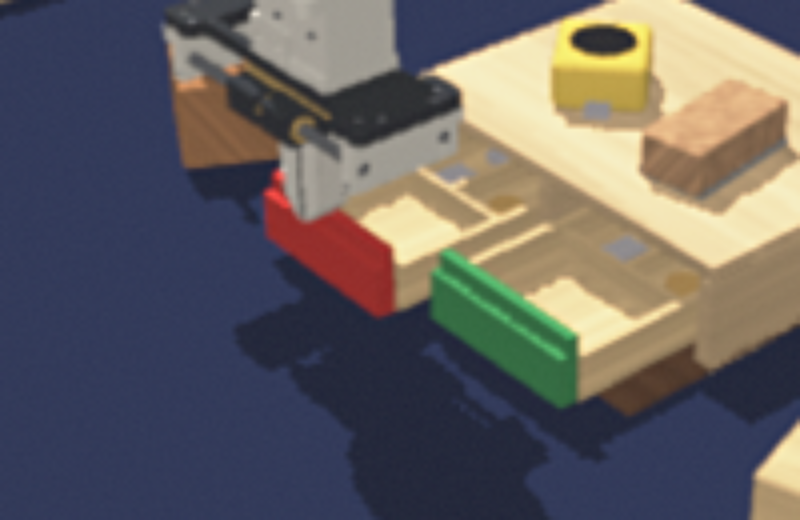

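```bash
cat > wr.py <<'E'
from h import *
from go import tochest,F,ex,ey
import sys
def wcloud(im,s):
    K=np.array(im['camera_matrix']);Z=im['range_z'];v,u=np.mgrid[:Z.shape[0],:Z.shape[1]]
    a=(u-K[0,2])/K[0,0];b=(v-K[1,2])/K[1,1];r=np.hypot(a,b)+1e-9
    k=np.tan(r)/r; P=np.stack([a*k*Z,b*k*Z,Z],-1)
    T=np.array(im['tool_from_camera']);P=P@T[:3,:3].T+T[:3,3]
    W=R.from_rotvec(s['ee_rot']).apply(P.reshape(-1,3)).reshape(P.shape)+s['position'];W[Z<=0]=np.nan
    d=W[...,:2]-F; return np.stack([d@ex,d@ey,W[...,2]],-1)
if __name__=='__main__':
    s=status.observe();im=snap('wrist',sys.argv[1]) if len(sys.argv)>1 else dict(np.load('pics/wrist2.png.npz'))
    C=wcloud(im,s);p=im['pixels'].astype(int)
    for nm,m in(('red',(p[...,0]>130)&(p[...,1]<70)&(p[...,2]<80)),('green',(p[...,1]>90)&(p[...,0]<90)&(p[...,2]<120))):
        q=C[m];print(nm,len(q))
        for lo,hi in((.01,.04),(.04,.047),(.05,.06)):
            z=q[(q[:,2]>lo)&(q[:,2]<hi)]
            if len(z)>5:print(lo,len(z),np.percentile(z,[2,50,98],axis=0).round(4).tolist())
    for (u,v) in [(265,255),(280,262),(280,240),(220,245)]:print(u,v,C[v,u].round(4))
    print('tcp',tochest(s['position']),s['force'])
E
python3 wr.py
python3 - <<'E'
from h import *
from go import *
im=dict(np.load('pics/side2.png.npz'));W=cloud(im);p=im['pixels'].astype(int)
m=(p[...,0]>110)&(p[...,1]<60)&(p[...,2]<70)&(abs(W[...,2]-.055)<.003)&(W[...,0]<.6)
q=np.array([tochest(w) for w in W[m]]);print(len(q),np.percentile(q,[5,50,95],axis=0).round(4))
E
```

```text
red 4227
0.01 2809 [[-0.1187, 0.0101, 0.0135], [-0.1182, 0.0638, 0.0267], [-0.1175, 0.1172, 0.0392]]
0.04 1135 [[-0.1187, 0.0093, 0.0402], [-0.1165, 0.0366, 0.0437], [-0.1123, 0.1144, 0.0452]]
0.05 6 [[-0.1277, 0.0639, 0.0566], [-0.1274, 0.0641, 0.0579], [-0.1272, 0.0644, 0.0593]]
green 2278
0.01 1864 [[-0.0953, -0.0973, 0.0128], [-0.0945, -0.0488, 0.0262], [-0.0936, -0.0127, 0.0393]]
0.04 242 [[-0.0953, -0.0809, 0.0401], [-0.0946, -0.0427, 0.0418], [-0.0938, -0.0131, 0.044]]
265 255 [-0.1292  0.0569  0.0659]
280 262 [-0.1269  0.0644  0.0691]
280 240 [-0.1183  0.0645  0.0205]
220 245 [-0.118   0.0269  0.0285]
tcp [-0.11845512  0.06472283  0.02990953] [2.19341314 0.23950879 3.42110014]
34 [[-0.1145  0.0101  0.0523]
 [-0.112   0.0339  0.0536]
 [-0.1079  0.1121  0.0549]]
```

The red tray's face is now at chest x of about -0.118, down from -0.148, so the push is working with the fingers on the outside of the face. I'll continue.

step_arm(rows=[[1,0,-0.006,0,0,0,0],[1,0,-0.012,0,0,0,0],[1,0,-0.018,0,0,0,0],[1,0,-0.024,0,0,0,0],[1,0,-0.03,0,0,0,0],[1,0,-0.035,0,0,0,0],[1,0,-0.039,0,0,0,0],[1,0,-0.041,0,0,0,0]])

```text
clock: 4.15
position: [0.5519, 0.0446, 0.0298]
ee_rot: [-1.361, 1.103, 1.361]
force: [-1.6, 0.6, 8.8]
width: 0.004
```

```bash
python3 wr.py wrist3.png
```

```text
red 4113
0.01 2826 [[-0.087, 0.01, 0.0132], [-0.0864, 0.0639, 0.0268], [-0.0858, 0.1174, 0.0393]]
0.04 1133 [[-0.087, 0.009, 0.0402], [-0.0847, 0.0374, 0.0437], [-0.0806, 0.1137, 0.0451]]
0.05 7 [[-0.096, 0.0639, 0.0557], [-0.0957, 0.0644, 0.0581], [-0.0955, 0.0644, 0.0599]]
green 5598
0.01 2108 [[-0.0949, -0.1204, 0.0133], [-0.0943, -0.0502, 0.0272], [-0.0834, -0.0119, 0.0394]]
0.04 1662 [[-0.0948, -0.1169, 0.0404], [-0.0913, -0.0539, 0.0438], [-0.0864, -0.0122, 0.0466]]
0.05 1272 [[-0.0888, -0.11, 0.0502], [-0.0865, -0.0432, 0.0544], [-0.0817, -0.0123, 0.0558]]
265 255 [-0.0975  0.0569  0.0662]
280 262 [-0.0953  0.0644  0.0696]
280 240 [-0.0865  0.0645  0.0204]
220 245 [-0.0862  0.0269  0.0282]
tcp [-0.08672402  0.06476472  0.02981345] [-1.64230782  0.61521671  8.81252323]
```

step_arm(rows=[[1,0,-0.003,0,0,0,0],[1,0,-0.006,0,0,0,0],[1,0,-0.009,0,0,0,0],[1,0,-0.011,0,0,0,0],[1,0,-0.013,0,0,0,0]])

```text
clock: 4.62
position: [0.5617, 0.0467, 0.0298]
ee_rot: [-1.361, 1.103, 1.361]
force: [-3.1, -0.4, 7.9]
width: 0.006
```

```bash
python3 go.py -.076 .066 .03
```

```text
chest now [-0.0767  0.0648  0.0298] f [-3.14 -0.35  7.87] t 4.62 w 0.01
shift [-0.0002 -0.0008  0.0015] turn [ 0.0003  0.0002 -0.0001] world [0.562 0.048 0.03 ]
```

step_arm(rows=[[1,0,-0.001,0,0,0,0],[1,0,-0.002,0,0,0,0],[1,0,-0.003,0,0,0,0],[1,0,-0.004,0,0,0,0]])

```text
clock: 4.95
position: [0.5628, 0.0469, 0.0296]
ee_rot: [-1.359, 1.106, 1.364]
force: [-9.1, -2.3, 15.7]
width: 0.003
```

```bash
python3 go.py -.076 .066 .03
```

```text
chest now [-0.0756  0.0648  0.0296] f [-9.07 -2.25 15.68] t 4.95 w 0.0
shift [-0.0005  0.0005  0.0015] turn [ 0.      0.0005 -0.0035] world [0.562 0.048 0.03 ]
```

step_arm(rows=[[1,0,-0.001,0,0,0,0],[1,0,-0.002,0,0,0,0],[1,0,-0.002,0,0,0,0]])

```text
clock: 5.2
position: [0.5629, 0.0469, 0.0296]
ee_rot: [-1.358, 1.108, 1.366]
force: [-13.0, -1.2, 18.0]
width: 0.004
```

```bash
python3 go.py -.125 .066 .03;python3 wr.py wrist4.png
```

```text
chest now [-0.0755  0.0647  0.0296] f [-12.95  -1.23  17.99] t 5.2 w 0.0
shift [-0.0001  0.0619  0.0016] turn [-0.0002  0.0008 -0.006 ] world [0.514 0.038 0.03 ]
red 4188
0.01 2785 [[-0.076, 0.0101, 0.0134], [-0.0754, 0.0633, 0.0268], [-0.0748, 0.1174, 0.0393]]
0.04 1192 [[-0.076, 0.0093, 0.0402], [-0.0737, 0.0378, 0.0437], [-0.0695, 0.1144, 0.0452]]
0.05 6 [[-0.0844, 0.0639, 0.0557], [-0.0843, 0.0644, 0.058], [-0.0838, 0.0644, 0.0599]]
green 5879
0.01 1913 [[-0.0948, -0.1199, 0.0132], [-0.0943, -0.0486, 0.0268], [-0.083, -0.0119, 0.0394]]
0.04 1728 [[-0.0947, -0.1201, 0.0405], [-0.0913, -0.0553, 0.0438], [-0.0863, -0.0121, 0.0465]]
0.05 1737 [[-0.0887, -0.1152, 0.0504], [-0.0858, -0.0542, 0.0546], [-0.0812, -0.0125, 0.0559]]
265 255 [-0.0852  0.0568  0.0642]
280 262 [-0.0839  0.0644  0.0695]
280 240 [-0.0753  0.0645  0.0199]
220 245 [-0.0749  0.0269  0.0277]
tcp [-0.07551449  0.06474809  0.02959329] [-12.95419667  -1.23295424  17.98821655]
```

The red tray is home: its face is at -0.0755 against an expected -0.076, and the stop is pushing back at 13 N. I'll back off and lift.

step_arm(rows=[[1,0,0.015,0,0,0,0],[1,0,0.04,0,0,0,0],[1,-0.04,0.06,0,0,0,0],[1,-0.08,0.06,0,0,0,0],[1,-0.12,0.06,0,0,0,0],[1,-0.12,0.06,0,0,0,0],[1,-0.12,0.06,0,0,0,0]])

```text
clock: 5.83
position: [0.5206, 0.0379, 0.1271]
ee_rot: [-1.362, 1.1, 1.359]
force: [0.2, 0.3, -1.5]
width: 0.005
```

```bash
python3 wr.py wrist5.png;python3 go.py -.048 -.066 .125
```

```text
red 1931
0.01 1364 [[-0.0792, 0.0103, 0.0129], [-0.0786, 0.0637, 0.0267], [-0.078, 0.1173, 0.0395]]
0.04 315 [[-0.0792, 0.0102, 0.0402], [-0.0743, 0.0619, 0.0435], [-0.072, 0.1167, 0.0466]]
0.05 104 [[-0.0737, 0.01, 0.0501], [-0.0728, 0.0642, 0.0523], [-0.0719, 0.1178, 0.0548]]
green 2326
0.01 1081 [[-0.095, -0.1213, 0.0126], [-0.0942, -0.0595, 0.0269], [-0.0849, -0.012, 0.0396]]
0.04 423 [[-0.0949, -0.1212, 0.0402], [-0.089, -0.0627, 0.0438], [-0.0876, -0.0127, 0.0467]]
0.05 196 [[-0.0892, -0.1196, 0.0501], [-0.0884, -0.0599, 0.0519], [-0.0873, -0.0118, 0.0545]]
265 255 [-0.1293  0.0568  0.1627]
280 262 [-0.1277  0.0643  0.1674]
280 240 [-0.0784  0.0647  0.0226]
220 245 [-0.0788  0.0089  0.0361]
tcp [-0.1187491   0.06468855  0.12714331] [ 0.18789083  0.29716039 -1.45358744]
chest now [-0.1198  0.0648  0.1258] f [-0.07 -0.01 -0.64] t 5.88 w -0.0
shift [ 0.001  -0.0897 -0.1636] turn [0.0004 0.0002 0.0009] world [ 0.617 -0.075  0.125]
```

View pics/wrist5.png

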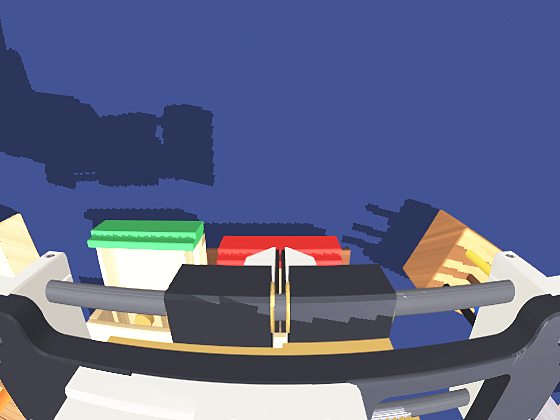

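The wrist view shows the red lip at (280,245) and the green at (150,235). Red now reads 3 mm further out than before, so I'll check it with the top camera.

```bash
cat > lips.py <<'E'
from h import *
from go import *
import sys
for cam in('top','side'):
    im=snap(cam,cam+sys.argv[1]+'.png');W=cloud(im);p=im['pixels'].astype(int)
    d=W[...,:2]-F;C=np.stack([d@ex,d@ey,W[...,2]],-1)
    for nm,m in(('red',(p[...,0]>110)&(p[...,1]<60)&(p[...,2]<70)),('green',(p[...,1]>80)&(p[...,0]<70)&(p[...,2]<110))):
        m=m&(C[...,2]>.052)&(C[...,2]<.058)&(C[...,0]<0)&(C[...,0]>-.25)&(abs(C[...,1])<.13)
        q=C[m]
        if len(q)>8: print(cam,nm,len(q),'x',np.percentile(q[:,0],[5,50,95]).round(4),'y',np.percentile(q[:,1],[5,50,95]).round(4))
E
python3 lips.py 5; python3 wr.py wrist5b.png|head -4
```

```text
top red 157 x [-0.0726 -0.0697 -0.0669] y [0.0158 0.0668 0.1159]
top green 165 x [-0.0881 -0.085  -0.082 ] y [-0.1148 -0.064  -0.017 ]
side red 9 x [-0.0762 -0.0741 -0.0729] y [0.0226 0.0592 0.1035]
side green 19 x [-0.0911 -0.0894 -0.0881] y [-0.1235 -0.0743 -0.0313]
red 1767
0.01 1264 [[-0.0792, 0.0102, 0.0136], [-0.0785, 0.0639, 0.0263], [-0.0779, 0.1175, 0.0395]]
0.04 231 [[-0.0791, 0.0096, 0.0401], [-0.0741, 0.0369, 0.0436], [-0.0719, 0.1176, 0.0467]]
0.05 115 [[-0.0737, 0.0103, 0.0501], [-0.0729, 0.032, 0.0521], [-0.0723, 0.118, 0.0543]]
```

All three cameras put red about 3 mm off home, so it came back slightly when I withdrew. I'll push it again gently and back off slowly.

step_arm(rows=[[1,0.05,0,0,0,0,0],[1,0.1,0,0,0,0,0],[1,0.12,0,0,0,0,0],[1,0.12,-0.012,0,0,0,0],[1,0.12,-0.024,0,0,0,0],[1,0.12,-0.036,0,0,0,0],[1,0.12,-0.044,0,0,0,0],[1,0.12,-0.048,0,0,0,0],[1,0.12,-0.05,0,0,0,0]])

```text
clock: 6.78
position: [0.5601, 0.0463, 0.0304]
ee_rot: [-1.362, 1.101, 1.36]
force: [-0.3, -0.2, 0.2]
width: 0.006
```

```bash
python3 go.py -.076 .066 .03
```

```text
chest now [-0.0784  0.0648  0.0304] f [-0.26 -0.16  0.17] t 6.78 w 0.01
shift [ 0.0005 -0.0029  0.0015] turn [ 0.0005 -0.      0.0021] world [0.562 0.048 0.03 ]
```

step_arm(rows=[[1,0,-0.001,0,0,0,0],[1,0,-0.002,0,0,0,0],[1,0,-0.003,0,0,0,0],[1,0,-0.004,0,0,0,0],[1,0,-0.005,0,0,0,0],[1,0,-0.005,0,0,0,0]])

```text
clock: 7.28
position: [0.5623, 0.0468, 0.03]
ee_rot: [-1.361, 1.103, 1.361]
force: [-1.7, 0.7, 5.2]
width: 0.01
```

```bash
python3 wr.py wrist6.png
```

```text
red 4255
0.01 2906 [[-0.0768, 0.0102, 0.0127], [-0.0762, 0.0633, 0.0266], [-0.0757, 0.1173, 0.0395]]
0.04 1234 [[-0.0768, 0.0095, 0.0403], [-0.0744, 0.0383, 0.0438], [-0.0701, 0.1129, 0.0453]]
green 5843
0.01 2021 [[-0.0948, -0.1198, 0.0123], [-0.0943, -0.0491, 0.0265], [-0.0832, -0.0118, 0.0396]]
0.04 1741 [[-0.0947, -0.1201, 0.0405], [-0.0913, -0.0555, 0.0438], [-0.0863, -0.012, 0.0466]]
0.05 1676 [[-0.0887, -0.1121, 0.0503], [-0.0858, -0.0523, 0.0546], [-0.0812, -0.0125, 0.0559]]
265 255 [-0.086   0.0569  0.0644]
280 262 [-0.085   0.0644  0.0702]
280 240 [-0.0759  0.0646  0.0204]
220 245 [-0.0759  0.0271  0.029 ]
tcp [-0.07613196  0.06479463  0.02997507] [-1.71153114  0.71980445  5.20811199]
```

step_arm(rows=[[1,0,-0.001,0,0,0,0],[1,0,-0.002,0,0,0,0],[1,0,-0.002,0,0,0,0]])

```text
clock: 7.58
position: [0.5631, 0.0469, 0.0299]
ee_rot: [-1.36, 1.104, 1.362]
force: [-3.4, -0.3, 7.7]
width: 0.009
```

step_arm(rows=[[1,0,0.0006,0,0,0,0],[1,0,0.0012,0,0,0,0],[1,0,0.0018,0,0,0,0],[1,0,0.0024,0,0,0,0],[1,0,0.003,0,0,0,0],[1,0,0.0036,0,0,0,0],[1,0,0.0042,0,0,0,0],[1,0,0.005,0,0,0,0],[1,0,0.006,0,0,0,0],[1,0,0.008,0,0,0,0]])

```text
clock: 8.42
position: [0.5588, 0.046, 0.0299]
ee_rot: [-1.362, 1.102, 1.36]
force: [1.6, 0.5, 5.7]
width: 0.008
```

```bash
python3 wr.py wrist7.png
```

```text
red 4249
0.01 2927 [[-0.0803, 0.0102, 0.0125], [-0.0797, 0.0639, 0.0264], [-0.0791, 0.1173, 0.0395]]
0.04 1196 [[-0.0802, 0.0095, 0.0402], [-0.0779, 0.0375, 0.0437], [-0.0736, 0.1135, 0.0453]]
0.05 7 [[-0.0889, 0.0639, 0.0553], [-0.0886, 0.0644, 0.0587], [-0.0881, 0.0644, 0.0599]]
green 5856
0.01 2058 [[-0.0948, -0.12, 0.012], [-0.0943, -0.049, 0.0269], [-0.0834, -0.0118, 0.0396]]
0.04 1711 [[-0.0947, -0.1185, 0.0404], [-0.0913, -0.0548, 0.0438], [-0.0859, -0.0121, 0.0466]]
0.05 1624 [[-0.0887, -0.1085, 0.0504], [-0.086, -0.0502, 0.0545], [-0.0813, -0.0125, 0.0559]]
265 255 [-0.0902  0.0569  0.0655]
280 262 [-0.0884  0.0644  0.0697]
280 240 [-0.0797  0.0645  0.021 ]
220 245 [-0.0797  0.0272  0.0294]
tcp [-0.07971181  0.06476747  0.02990823] [1.62159538 0.48926973 5.71201175]
```

```bash
python3 - <<'E'
from h import *
im=dict(np.load('pics/wrist1.png.npz'))
T=im['tool_from_camera'];K=im['camera_matrix'];print(T.round(4),K[0],K[1])
Ti=np.linalg.inv(T)
for p in [(0,0,0),(0,.0095,0),(0,-.0095,0),(0,0,.019),(0,.0095,.019),(-.03,.0095,0),(-.03,.0095,.015),(-.04,.0095,0)]:
    c=(Ti@np.append(p,1))[:3];r=np.arctan2(np.hypot(*c[:2]),c[2]);d=c[:2]/np.hypot(*c[:2]);print(p,K[0,2]+K[0,0]*r*d[0],K[1,2]+K[1,1]*r*d[1],c[2])
Z=im['range_z']
v,u=np.mgrid[:420,:560];a=(u-K[0,2])/K[0,0];b=(v-K[1,2])/K[1,1];r=np.hypot(a,b)+1e-9;k=np.tan(r)/r
P=np.stack([a*k*Z,b*k*Z,Z],-1)@T[:3,:3].T+T[:3,3]
for vv in range(240,300,4):print(vv,P[vv,272].round(4),P[vv,288].round(4),P[vv,260].round(4))
i=im['pixels'][200:360,180:380,::-1];cv2.imwrite('pics/w1c.png',cv2.resize(i,None,fx=4,fy=3.7,interpolation=cv2.INTER_NEAREST))
E
```

```text
[[-1.600e-03 -2.974e-01  9.547e-01 -1.833e-01]
 [-7.000e-04 -9.547e-01 -2.974e-01  8.020e-02]
 [ 1.000e+00 -1.100e-03  1.300e-03 -7.000e-04]
 [ 0.000e+00  0.000e+00  0.000e+00  1.000e+00]] [325.1922621    0.         279.75556646] [  0.         325.1922621  209.70027672]
(0, 0, 0) 280.4390085284571 245.63697047111978 0.19887747244831588
(0, 0.0095, 0) 280.43980820285213 231.22803785355302 0.19605181560139653
(0, -0.0095, 0) 280.43738899484885 259.5082897573059 0.20170312929523523
(0, 0, 0.019) 311.2774412620805 245.48537620071636 0.19890270303835375
(0, 0.0095, 0.019) 311.80110520857625 231.1200839857863 0.1960770461914344
(-0.03, 0.0095, 0) 280.6465722620386 252.04022299154533 0.1674096051499348
(-0.03, 0.0095, 0.015) 309.53264516508284 251.88487647290262 0.1674295240368068
(-0.04, 0.0095, 0) 280.7308874454192 260.56453902164685 0.15786220166611423
240 [ 0.1853 -0.0735 -0.0097] [ 0.1868 -0.0742  0.01  ] [ 0.187  -0.0742 -0.0245]
244 [ 0.1867 -0.0795 -0.0098] [ 0.1856 -0.079   0.01  ] [ 0.1863 -0.0793 -0.0246]
248 [-0.0271  0.0105 -0.0045] [-0.0269  0.0104  0.0039] [ 0.1869 -0.085  -0
[... 290 characters left out ...]
6  0.0099  0.0034] [-0.0448  0.01   -0.0099]
268 [-0.0496  0.0104 -0.0041] [-0.0959  0.0346  0.0019] [-0.0994  0.0364 -0.0063]
272 [-0.0542  0.0108 -0.004 ] [-0.095   0.0327  0.002 ] [-0.1006  0.0357 -0.0062]
276 [-0.0578  0.0107 -0.0039] [-0.0965  0.0321  0.0019] [-0.1023  0.0353 -0.0062]
280 [-0.0612  0.0106 -0.0038] [-0.0966  0.0308  0.002 ] [-0.1056  0.0359 -0.006 ]
284 [-0.1041  0.0337 -0.0027] [-0.1036  0.0335  0.0018] [-0.1074  0.0357 -0.0059]
288 [-0.1056  0.0334 -0.0027] [-0.1061  0.0337  0.0017] [-0.1089  0.0353 -0.0058]
292 [-0.1077  0.0333 -0.0027] [-0.1072  0.033   0.0017] [-0.1111  0.0354 -0.0057]
296 [-0.1093  0.033  -0.0026] [-0.1091  0.0329  0.0016] [-0.1132  0.0355 -0.0056]
```

View pics/w1c.png

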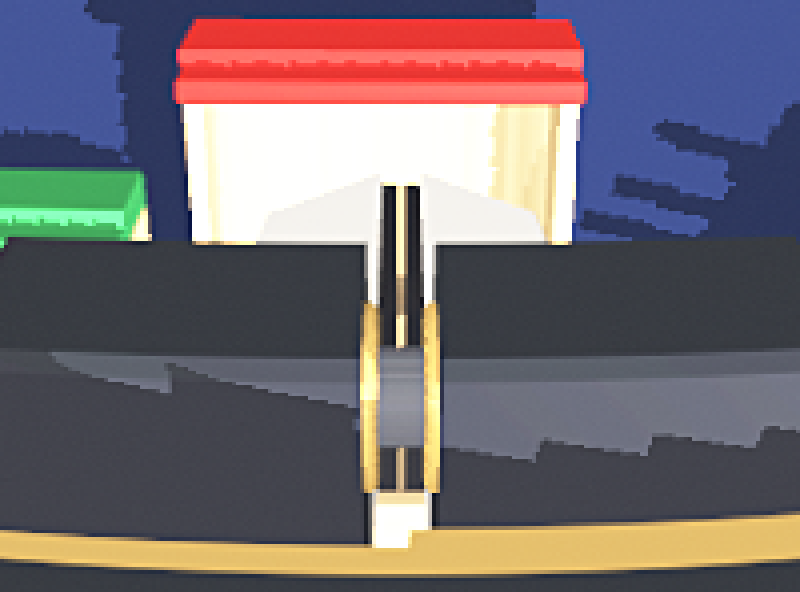

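The wrist geometry explains the drag. With the fingers shut, their visible tips end about 26 mm short of the TCP. The tips were at about z = 0.056, resting on the lip's top edge and dragging the tray by friction. I'll lift, back off, come down lower and push the face properly.

step_arm(rows=[[1,-0.03,0,0,0,0,0],[1,-0.05,0.02,0,0,0,0],[1,-0.05,0.05,0,0,0,0],[1,-0.03,0.06,0,0,0,0],[1,0,0.06,0,0,0,0],[1,0.02,0.06,0,0,0,0],[1,0.03,0.06,0,0,0,0],[1,0.03,0.06,0,0,0,0]])

```text
clock: 9.13
position: [0.5089, 0.0355, 0.0037]
ee_rot: [-1.359, 1.107, 1.364]
force: [-0.8, -0.6, -0.2]
width: 0.005
```

```bash
python3 wr.py wrist8.png; python3 - <<'E'
from h import *
im=snap('side','side8.png')
cv2.imwrite('pics/side8c.png',cv2.resize(im['pixels'][170:300,150:350,::-1],None,fx=4,fy=4))
E
```

```text
red 166
0.01 157 [[-0.0811, 0.0614, 0.0155], [-0.0802, 0.0638, 0.0303], [-0.0794, 0.0675, 0.0385]]
green 1549
0.01 663 [[-0.0951, -0.0649, 0.03], [-0.0943, -0.0353, 0.0354], [-0.0868, -0.0122, 0.0399]]
0.04 583 [[-0.0951, -0.0576, 0.0402], [-0.0896, -0.034, 0.0437], [-0.0875, -0.0123, 0.0469]]
0.05 66 [[-0.0894, -0.051, 0.05], [-0.0883, -0.0447, 0.0518], [-0.0874, -0.0391, 0.0535]]
265 255 [-0.1408  0.0569  0.0389]
280 262 [-0.1394  0.0644  0.0442]
280 240 [-0.133   0.0645  0.0003]
220 245 [-0.1293  0.0265  0.    ]
tcp [-0.13067963  0.06478089  0.00367816] [-0.84329602 -0.62065949 -0.20431114]
```

View pics/side8c.png

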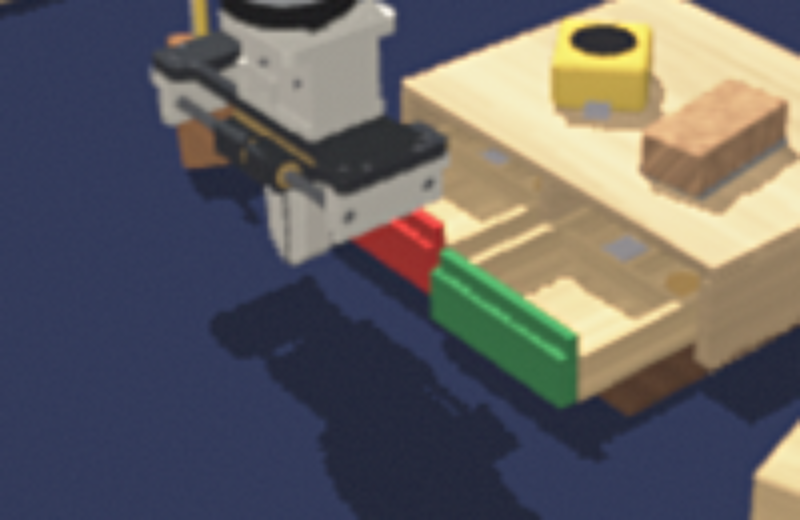

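View pics/wrist8.png

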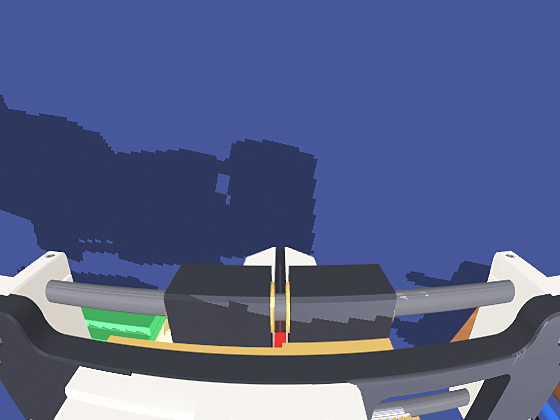

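```bash
python3 - <<'E'
from h import *
from go import *
im=dict(np.load('pics/side8.png.npz'));W=cloud(im)
for (a,b) in [(290,255),(280,240),(300,255),(320,240),(335,240),(345,235),(400,210),(435,190),(430,150),(340,200),(275,200)]:
    w=W[170+b//4,150+a//4];print(a,b,tochest(w).round(4))
s=status.observe();d=W[...,:2]-F;C=np.stack([d@ex,d@ey,W[...,2]],-1);p=im['pixels']
m=(C[...,0]>-.19)&(C[...,0]<-.05)&(C[...,1]>-.06)&(C[...,2]>.02)&(p.min(-1)>110)&(C[...,2]<.12)
for lo in np.arange(.02,.12,.01):
    q=C[m&(C[...,2]>=lo)&(C[...,2]<lo+.01)]
    if len(q):print(round(lo,2),len(q),q.min(0).round(3),q.max(0).round(3))
E
python3 go.py -.1 .066 .003
```

```text
290 255 [-0.1404  0.0615  0.0364]
280 240 [-0.1408  0.0686  0.0413]
300 255 [-0.1413  0.0476  0.0437]
320 240 [-0.1263  0.0488  0.0451]
335 240 [-0.1664 -0.0218  0.0964]
345 235 [-0.1575 -0.0205  0.0972]
400 210 [-0.1207 -0.0217  0.0982]
435 190 [-0.1007 -0.0246  0.1045]
430 150 [-0.103  -0.0246  0.1307]
340 200 [-0.1645 -0.0282  0.1236]
275 200 [-0.1409  0.0743  0.0659]
0.02 2 [-0.164  0.007  0.024] [-0.051  0.559  0.029]
0.03 1175 [-0.19  -0.017  0.03 ] [-0.05   0.787  0.04 ]
0.04 52 [-0.177 -0.019  0.04 ] [-0.066  0.725  0.05 ]
0.05 53 [-0.144 -0.034  0.05 ] [-0.08   0.078  0.06 ]
0.06 49 [-0.144  0.044  0.061] [-0.126  0.082  0.069]
0.07 28 [-0.144  0.043  0.07 ] [-0.134  0.075  0.079]
0.08 5 [-0.141  0.041  0.081] [-0.061  0.286  0.089]
0.09 90 [-0.167 -0.025  0.092] [-0.066  0.277  0.1  ]
0.1 154 [-0.169 -0.025  0.1  ] [-0.096  0.151  0.11 ]
0.11 119 [-0.169 -0.03   0.11 ] [-0.059  0.281  0.12 ]
chest now [-0.129   0.0646  0.0055] f [ 0.33 -0.46 -0.21] t 9.23 w 0.0
shift [ 0.0031 -0.0362  0.0017] turn [ 0.0002 -0.     -0.0009] world [0.539 0.043 0.003]
```

The side depth confirms the finger end is at z of about 0.03 and the body at 0.095 or more. Now the real push on the face.

step_arm(rows=[[1,0.004,-0.01,0.001,0,0,0],[1,0.004,-0.022,0.001,0,0,0],[1,0.004,-0.034,0.001,0,0,0],[1,0.004,-0.042,0.001,0,0,0],[1,0.004,-0.047,0.001,0,0,0],[1,0.004,-0.05,0.001,0,0,0],[1,0.004,-0.053,0.001,0,0,0],[1,0.004,-0.055,0.001,0,0,0]])

```text
clock: 9.9
position: [0.5515, 0.0453, 0.0019]
ee_rot: [-1.359, 1.107, 1.364]
force: [-9.8, -2.0, 7.1]
width: 0.005
```

```bash
python3 go.py -.086 .066 .003
```

```text
chest now [-0.087   0.0656  0.0019] f [-9.84 -2.02  7.11] t 9.9 w 0.01
shift [-0.0014 -0.0012  0.0005] turn [ 0.0001  0.0004 -0.004 ] world [0.552 0.046 0.003]
```

step_arm(rows=[[1,0,-0.001,0,0,0,0],[1,0,-0.002,0,0,0,0],[1,0,-0.003,0,0,0,0],[1,0,-0.003,0,0,0,0]])

```text
clock: 10.23
position: [0.5514, 0.0453, 0.0016]
ee_rot: [-1.357, 1.11, 1.367]
force: [-13.6, -2.2, 10.8]
width: 0.003
```

```bash
python3 wr.py wrist9.png
```

```text
red 65
0.04 7 [[-0.0929, 0.0648, 0.0459], [-0.0916, 0.0652, 0.0468], [-0.0879, 0.0652, 0.0469]]
0.05 23 [[-0.0787, 0.0647, 0.0517], [-0.0664, 0.0652, 0.0547], [-0.0632, 0.0652, 0.056]]
green 5235
0.01 2828 [[-0.0949, -0.12, 0.0127], [-0.0942, -0.0471, 0.0268], [-0.0834, -0.0118, 0.0394]]
0.04 1476 [[-0.0948, -0.1149, 0.0404], [-0.0912, -0.0384, 0.0438], [-0.0844, -0.012, 0.0467]]
0.05 503 [[-0.0889, -0.109, 0.0502], [-0.088, -0.0307, 0.0532], [-0.0858, -0.0123, 0.0555]]
265 255 [-0.0975  0.0578  0.0378]
280 262 [-0.0955  0.0653  0.0417]
280 240 [-0.0905  0.0654  0.0008]
220 245 [-0.0872  0.0281  0.0013]
tcp [-0.08708281  0.06564492  0.00157837] [-13.59878945  -2.15939079  10.82615457]
```

The tray is against its stop and no longer moving. I'll retreat horizontally, then lift.

step_arm(rows=[[1,0,0.004,0,0,0,0],[1,0,0.01,0,0,0,0],[1,0,0.03,0,0,0,0],[1,-0.02,0.05,0,0,0,0],[1,-0.07,0.06,0,0,0,0],[1,-0.12,0.06,0,0,0,0],[1,-0.155,0.06,0,0,0,0],[1,-0.155,0.06,0,0,0,0],[1,-0.155,0.06,0,0,0,0]])

```text
clock: 11.03
position: [0.5106, 0.0366, 0.1281]
ee_rot: [-1.363, 1.099, 1.358]
force: [0.5, -0.1, -0.9]
width: 0.006
```

```bash
python3 lips.py 10; python3 wr.py wrist10.png; python3 go.py -.045 -.066 .12
```

```text
top red 154 x [-0.0695 -0.0665 -0.0638] y [0.0153 0.067  0.1144]
top green 168 x [-0.088  -0.0851 -0.0819] y [-0.1145 -0.0644 -0.0171]
side red 17 x [-0.0728 -0.0716 -0.0699] y [0.0092 0.0492 0.0955]
side green 17 x [-0.0919 -0.09   -0.0881] y [-0.1214 -0.079  -0.0238]
red 799
0.01 642 [[-0.0763, 0.009, 0.0125], [-0.0754, 0.0366, 0.0243], [-0.0746, 0.1184, 0.0393]]
0.04 92 [[-0.0766, 0.0093, 0.0402], [-0.0757, 0.0307, 0.0418], [-0.0751, 0.1187, 0.0441]]
green 2066
0.01 1047 [[-0.0951, -0.1211, 0.0137], [-0.0944, -0.0621, 0.0271], [-0.0935, -0.0125, 0.0393]]
0.04 444 [[-0.095, -0.1209, 0.0403], [-0.0893, -0.0609, 0.0437], [-0.0876, -0.0127, 0.0468]]
0.05 188 [[-0.0892, -0.1193, 0.0501], [-0.0884, -0.0618, 0.0519], [-0.0864, -0.0122, 0.054]]
265 255 [-0.1409  0.0578  0.1609]
280 262 [-0.1397  0.0654  0.1662]
280 240 [-0.0825  0.0658  0.0011]
220 245 [-0.0759  0.0029 -0.0003]
tcp [-0.13072025  0.06573673  0.12574223] [-1.09211355  1.43934308 -0.39635897]
chest now [-0.1311  0.0657  0.1252] f [ 0.25 -0.3   0.05] t 11.18 w 0.0
shift [ 0.0064 -0.1076 -0.1647] turn [ 0.0005  0.0001 -0.0014] world [ 0.62  -0.075  0.12 ]
```

The red tray is home (lip at -0.0665). Next I move over the green bay.

step_arm(rows=[[1,0,-0.107,-0.165,0,0,0],[1,0,-0.107,-0.165,0,0,0],[1,0,-0.107,-0.165,0,0,0],[1,0,-0.107,-0.165,0,0,0],[1,0,-0.107,-0.165,0,0,0],[1,0,-0.107,-0.165,0,0,0],[1,0,-0.107,-0.165,0,0,0],[1,0,-0.107,-0.165,0,0,0]])

```text
clock: 11.85
position: [0.619, -0.0737, 0.1252]
ee_rot: [-1.36, 1.103, 1.364]
force: [0.1, -0.5, 0.5]
width: 0.004
```

```bash
python3 go.py -.045 -.066 .003; python3 - <<'E'
from h import *
snap('wrist','wrist11.png')
E
```

```text
chest now [-0.0456 -0.0648  0.1252] f [ 0.12 -0.5   0.5 ] t 11.85 w 0.0
shift [ 0.1527 -0.001  -0.0017] turn [ 0.0016  0.0013 -0.0019] world [ 0.62  -0.075  0.003]
```

View pics/wrist11.png

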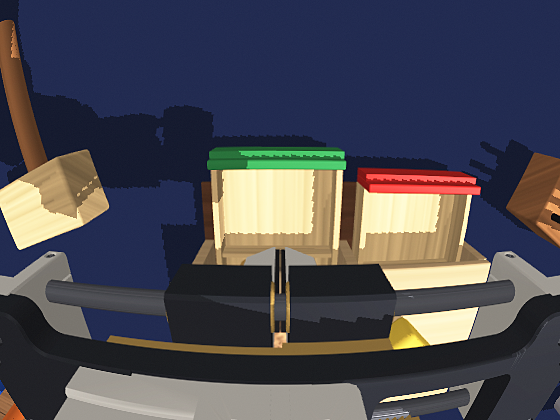

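The fingers at (280,255) are lined up with the green bay (lip at 277,158). Descending.

step_arm(rows=[[1,0.04,0,0,0,0,0],[1,0.08,0,0,0,0,0],[1,0.115,0,0,0,0,0],[1,0.135,0,0,0,0,0],[1,0.148,0,0,0,0,0],[1,0.152,0,0,0,0,0],[1,0.152,0,0,0,0,0],[1,0.152,0,0,0,0,0]])

```text
clock: 12.57
position: [0.6209, -0.0749, 0.0057]
ee_rot: [-1.362, 1.102, 1.36]
force: [0.2, -0.7, -0.4]
width: 0.005
```

```bash
python3 wr.py wrist12.png;python3 - <<'E'
from h import *
im=snap('side','side12.png')
cv2.imwrite('pics/side12c.png',cv2.resize(im['pixels'][150:300,180:380,::-1],None,fx=4,fy=4))
E
```

```text
red 4115
0.01 2246 [[-0.0758, 0.0074, 0.0125], [-0.0753, 0.0394, 0.027], [-0.0638, 0.1149, 0.0395]]
0.04 990 [[-0.0758, 0.0074, 0.0402], [-0.0702, 0.0446, 0.044], [-0.0641, 0.1091, 0.0468]]
0.05 571 [[-0.0699, 0.0075, 0.0501], [-0.0693, 0.0392, 0.0527], [-0.0625, 0.1007, 0.0553]]
green 10704
0.01 2077 [[-0.0946, -0.1219, 0.0131], [-0.0942, -0.0682, 0.0277], [-0.0938, -0.0145, 0.0392]]
0.04 3301 [[-0.0945, -0.122, 0.0406], [-0.0911, -0.0677, 0.044], [-0.088, -0.0193, 0.0465]]
0.05 4640 [[-0.0885, -0.121, 0.0506], [-0.0851, -0.0689, 0.0548], [-0.0808, -0.0155, 0.0561]]
265 255 [-0.0542 -0.0743  0.0409]
280 262 [-0.0531 -0.0667  0.0465]
280 240 [-0.0518 -0.0667  0.0156]
220 245 [-0.0481 -0.1021  0.0148]
tcp [-0.04394658 -0.06638586  0.00574248] [ 0.24287123 -0.70208995 -0.41895117]
```

View pics/side12c.png

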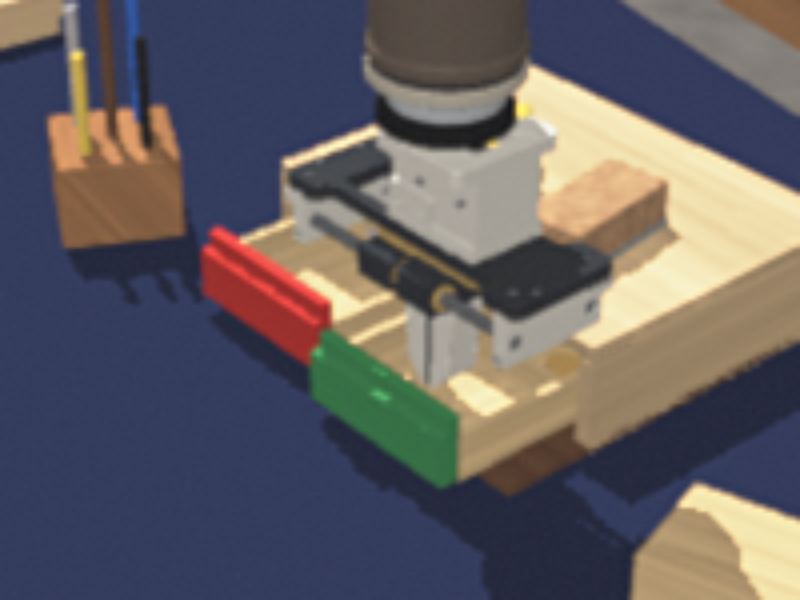

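The fingers are inside the green bay, clear of its walls, with tips about 25 mm below the lip's top. Now I draw it out smoothly.

step_arm(rows=[[1,0.004,0.006,0,0,0,0],[1,0.004,0.014,0,0,0,0],[1,0.004,0.022,0,0,0,0],[1,0.004,0.028,0,0,0,0],[1,0.004,0.032,0,0,0,0],[1,0.004,0.036,0,0,0,0],[1,0.004,0.04,0,0,0,0],[1,0.004,0.045,0,0,0,0],[1,0.004,0.05,0,0,0,0],[1,0.004,0.055,0,0,0,0],[1,0.004,0.06,0,0,0,0],[1,0.004,0.065,0,0,0,0]])

```text
clock: 13.67
position: [0.5691, -0.0861, 0.0016]
ee_rot: [-1.361, 1.103, 1.361]
force: [2.6, -0.6, 2.3]
width: 0.005
```

```bash
python3 go.py -.1715 -.066 .003; python3 wr.py wrist13.png
```

```text
chest now [-0.0969 -0.0666  0.0016] f [ 2.65 -0.63  2.26] t 13.67 w 0.01
shift [-0.0018  0.0933  0.0008] turn [ 0.0002 -0.0002  0.0005] world [ 0.496 -0.101  0.003]
red 1663
0.01 722 [[-0.0762, 0.0076, 0.0123], [-0.0754, 0.0367, 0.0173], [-0.0658, 0.0754, 0.0366]]
0.04 381 [[-0.0715, 0.0074, 0.0414], [-0.0695, 0.0254, 0.0446], [-0.0645, 0.052, 0.0469]]
0.05 337 [[-0.0704, 0.0075, 0.0501], [-0.0694, 0.0231, 0.0521], [-0.0627, 0.0459, 0.0549]]
green 11949
0.01 3756 [[-0.1219, -0.1218, 0.0125], [-0.1215, -0.0684, 0.0275], [-0.121, -0.0149, 0.0396]]
0.04 3796 [[-0.1218, -0.1216, 0.0405], [-0.1185, -0.0698, 0.044], [-0.115, -0.0162, 0.0466]]
0.05 3473 [[-0.1159, -0.1216, 0.0504], [-0.1139, -0.0683, 0.0546], [-0.1091, -0.0149, 0.0561]]
265 255 [-0.1154 -0.0736  0.0543]
280 262 [-0.1121 -0.067   0.0545]
280 240 [-0.1187 -0.067   0.0447]
220 245 [-0.115  -0.0959  0.0427]
tcp [-0.09689114 -0.06660466  0.00160995] [ 2.64904695 -0.62888379  2.25577565]
```

Green is following smoothly at about 2.6 N, and red hasn't moved. I'll keep drawing.

step_arm(rows=[[1,0,0.005,0,0,0,0],[1,0,0.011,0,0,0,0],[1,0,0.017,0,0,0,0],[1,0,0.023,0,0,0,0],[1,0,0.029,0,0,0,0],[1,0,0.035,0,0,0,0],[1,0,0.041,0,0,0,0],[1,0,0.047,0,0,0,0],[1,0,0.053,0,0,0,0],[1,0,0.059,0,0,0,0],[1,0,0.065,0,0,0,0],[1,0,0.071,0,0,0,0]])

```text
clock: 14.72
position: [0.5132, -0.0978, 0.0014]
ee_rot: [-1.361, 1.103, 1.361]
force: [2.8, -0.4, 0.3]
width: 0.005
```

```bash
python3 go.py -.1715 -.066 .003
```

```text
chest now [-0.154  -0.0665  0.0014] f [ 2.83 -0.43  0.29] t 14.72 w 0.01
shift [-0.0019  0.0219  0.0006] turn [ 0.0003 -0.      0.0001] world [ 0.496 -0.101  0.003]
```

step_arm(rows=[[1,0,0.004,0,0,0,0],[1,0,0.008,0,0,0,0],[1,0,0.012,0,0,0,0],[1,0,0.015,0,0,0,0],[1,0,0.018,0,0,0,0],[1,0,0.02,0,0,0,0],[1,0,0.022,0,0,0,0],[1,0,0.023,0,0,0,0]])

```text
clock: 15.38
position: [0.4967, -0.1012, 0.0015]
ee_rot: [-1.362, 1.102, 1.36]
force: [7.4, 0.6, -5.7]
width: 0.003
```

```bash
python3 go.py -.1715 -.066 .003
```

```text
chest now [-0.1709 -0.0665  0.0015] f [ 7.39  0.63 -5.73] t 15.38 w 0.0
shift [-0.0019  0.0008  0.0006] turn [ 0.0006 -0.0004  0.0018] world [ 0.496 -0.101  0.003]
```

Force is rising at the stop. I'll make one small extra pull, then release slowly inward without touching the divider.

step_arm(rows=[[1,0,0.001,0,0,0,0],[1,0,0.002,0,0,0,0],[1,0,0.003,0,0,0,0],[1,0,0.003,0,0,0,0]])

```text
clock: 15.72
position: [0.4968, -0.1012, 0.0017]
ee_rot: [-1.365, 1.099, 1.357]
force: [12.6, 1.0, -9.6]
width: 0.006
```

```bash
python3 wr.py wrist14.png
```

```text
red 121
0.04 118 [[-0.0724, 0.0077, 0.041], [-0.0699, 0.0275, 0.0442], [-0.066, 0.0544, 0.045]]
green 12026
0.01 3787 [[-0.196, -0.1217, 0.0129], [-0.1955, -0.0679, 0.0277], [-0.1951, -0.0149, 0.0395]]
0.04 3849 [[-0.1959, -0.1217, 0.0404], [-0.1926, -0.0692, 0.044], [-0.1891, -0.0161, 0.0466]]
0.05 3450 [[-0.1899, -0.1219, 0.0503], [-0.1881, -0.069, 0.0546], [-0.1831, -0.0148, 0.0561]]
265 255 [-0.1892 -0.0735  0.0536]
280 262 [-0.1864 -0.0668  0.0548]
280 240 [-0.1927 -0.0668  0.0445]
220 245 [-0.1895 -0.0955  0.0436]
tcp [-0.17078837 -0.06648032  0.00172652] [12.64831698  0.9763412  -9.63862066]
```

Green is at its stop: lip at -0.186, so about 0.120 m of travel, and it isn't moving at 13 N. I'll unhook inward and lift straight up.

step_arm(rows=[[1,0,-0.002,0,0,0,0],[1,0,-0.004,0,0,0,0],[1,0,-0.008,0,0,0,0],[1,0,-0.016,0,0,0,0],[1,0,-0.028,0,0,0,0],[1,0,-0.028,0,0,0,0],[1,-0.03,-0.028,0,0,0,0],[1,-0.08,-0.028,0,0,0,0],[1,-0.13,-0.028,0,0,0,0],[1,-0.18,-0.028,0,0,0,0],[1,-0.23,-0.028,0,0,0,0],[1,-0.23,-0.028,0,0,0,0]])

```text
clock: 16.77
position: [0.5192, -0.0982, 0.1929]
ee_rot: [-1.367, 1.097, 1.352]
force: [1.8, -0.7, -1.2]
width: 0.005
```

step_arm(rows=[[1,0,0.05,0,0,0,0],[1,0,0.09,0,0,0,0],[1,0,0.1,0,0,0,0],[1,0,0.1,0,0,0,0],[1,0,0.1,0,0,0,0]])

```text
clock: 17.18
position: [0.4375, -0.1137, 0.1857]
ee_rot: [-1.361, 1.102, 1.36]
force: [0.3, 0.6, 0.4]
width: -0.002
```

```bash
python3 lips.py 15; python3 wr.py wrist15.png; python3 go.py 0 0 .2
python3 - <<'E'
from h import *
im=dict(np.load('pics/top15.png.npz'));im0=dict(np.load('pics/top0.png.npz'))
cv2.imwrite('pics/cmp.png',cv2.resize(np.hstack([im0['pixels'],im['pixels']])[:,:,::-1],(800,300)))
E
```

```text
top red 158 x [-0.0695 -0.0667 -0.0639] y [0.0164 0.0676 0.1159]
top green 198 x [-0.1892 -0.1855 -0.182 ] y [-0.1169 -0.0664 -0.0169]
side red 15 x [-0.0728 -0.0714 -0.0699] y [0.0095 0.0487 0.1074]
side green 20 x [-0.1922 -0.191  -0.1896] y [-0.125  -0.0828 -0.0307]
red 320
0.05 65 [[-0.0706, 0.0762, 0.0506], [-0.0696, 0.097, 0.0529], [-0.0683, 0.117, 0.0554]]
green 1816
0.01 814 [[-0.1961, -0.1214, 0.012], [-0.1957, -0.0674, 0.0264], [-0.1952, -0.0144, 0.0397]]
0.04 311 [[-0.196, -0.1213, 0.0401], [-0.1902, -0.0696, 0.044], [-0.1892, -0.016, 0.0468]]
0.05 140 [[-0.1901, -0.1223, 0.0504], [-0.1896, -0.0554, 0.052], [-0.1889, -0.014, 0.055]]
265 255 [-0.2409 -0.0743  0.221 ]
280 262 [-0.2388 -0.0668  0.2246]
280 240 [-0.1629 -0.0663  0.0147]
220 245 [-0.1492 -0.1413 -0.0005]
tcp [-0.23054464 -0.0664155   0.18556975] [ 0.40934743 -0.31308358  0.13920911]
chest now [-0.2306 -0.0664  0.1854] f [-0.21 -0.49 -1.  ] t 17.33 w 0.01
shift [-0.0181 -0.2884  0.0827] turn [ 0.0011 -0.0003  0.0004] world [ 0.65  -0.001  0.2  ]
```

View pics/cmp.png

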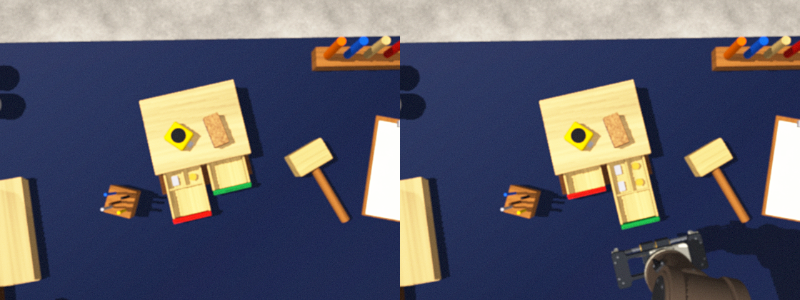

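View pics/side15.png

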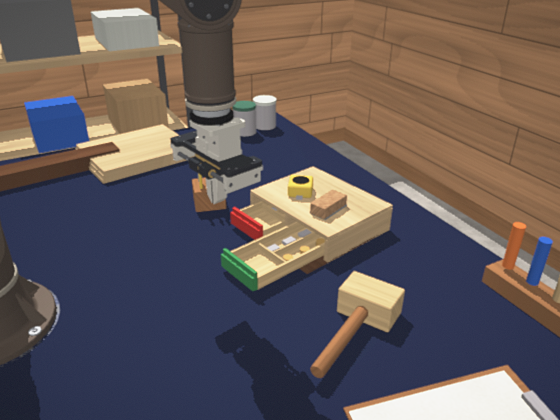

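The pictures show red home (right-hand half of the comparison, at 587,193), green fully out (640,222), and the bystanders where they began. The gripper is clear of everything, so I'm handing in.

```bash
python3 -c "
from cell import arm
print(arm.sign_off())"
```

```text
the job is handed in; nothing more can be done
None
```

The red tray is fully home and the green tray is drawn out to its stop; I handed the job in at about 17.3 s of the 43 s allowed. I used only the shut fingertips, and nothing was pinched or lifted.

**Red tray:**
- **First two pushes:** the tips rode on top of the lip, and the tray came back about 3 mm each time I withdrew. With the fingers shut, their visible tips end about 26 mm short of the stated TCP, so they were higher than I had planned.
- **Final push:** I pushed again lower down, squarely on the face, until the stop held at about 14 N. All of this was before I touched the green tray.

**Green tray:** I hooked it from inside its bay and drew it out smoothly at about 3 N. The stop held at about 13 N.

**Last checks:**

| Check | Measured | Expected |
|---|---|---|
| Red lip, top camera (chest x) | -0.0667 m | -0.066 m at home |
| Green lip, top camera (chest x) | -0.1855 m | -0.186 m at full travel |

- **Wrist camera:** its last reading of the green face agreed, within about 0.5 mm. For red it agreed to within about 1 mm just after the final push; its last view showed only the lip's front edge.
- **Side camera:** it disagreed by about 5 mm, reading -0.071 m for red and -0.191 m for green. It showed a similar 4–5 mm offset on the green lip before I touched it, so I put this down to calibration.
- **Other objects:** comparing the first and last top pictures by eye, the pencil block, mallet, tape measure and sanding block are where they started. I did not measure their positions.
- **Arm:** at the end the gripper was clear of everything, with the force reading about zero.

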